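# Let a carton of staples out of the gravity dispenser

### The arm

A 7-joint arm with a two-finger parallel gripper is mounted at the origin on a cart in front of the work surface, level with it; the furniture and walls round the work are solid. World frame = base frame: x ahead of the robot, y to its left, z up, the work surface at z = 0. Lengths are in m, angles in rad, forces in N, time in s.
With the tool pointing down it reaches from about 0.4 to 0.85 m from the base axis. Payload 10.4 kg.
Tool frame: the origin (TCP) lies on the centre line of the jaws, within the pads' length; the fingertips stand 11 mm ahead of it and the grasp point (between the pads) lies 8 mm behind it (tip_reach is the distance from the TCP to the fingertips, in m); z points along the fingers, y is the line along which they close (so a half turn about z gives the same grasp; the last joint's range is limited). The gripper opens to 85 mm and grips with 20 to 120 N. Pads are 22 mm wide; open, the fingers measure 114 mm over their backs; the gripper's body (76 mm by 85 mm) begins 54 mm behind the grasp point. The pads swing forward as they close: fully open they stand 13 mm farther back than shut.
Start: joints at [-1.339, 0.332, -0.065, 1.46, 0.022, 1.35, -0.088], TCP at [0.158, 0.605, 0.21] pointing down, gripper open.
Joint ranges: [-2.6, 2.6], [-0.5, 2.12], [-1.47, 1.34], [0.16, 2.42], [-1.27, 4.41], [0.06, 2.06], [-2.6, 2.6]. Speed limits (rad/s): [2.22, 2.22, 2.79, 2.79, 3.14, 3.14, 3.14].

### API

Orientations are given as a unit quaternion [x, y, z, w].
In Python, from workcell import get_obs, camera, hand_in, tip_reach gives the robot as it stands. The module is installed in compiled form; this text tells all that it offers.
- The arm moves only by the tool move_arm, never from a script. Its argument "plan" is a list of rows, each an object with "delta_pos": the shift along the tool's x, y, z in parts of the range, where 1.0 means 0.4 m, a list of three; "turn": the turn, a rotation vector about the tool's x, y, z in a scale on which 1.0 is 2 pi rad, a list of three; "fingers": the closure, from 0 (fully open) to 1 (shut). A call has 1 to 12 rows; each row is the pose to reach, as a shift and turn from the pose commanded when the call began, along the tool's axes at that moment; what a row does not reach only later rows make up. A row lasts 1/8 s, in which the tool goes at most 62.5 mm and 10.7 degrees, less where a joint would pass 70% of its speed; a pose out of reach is approached as far as the arm can. A shift or turn number past 1, either way, is cut back to 1. A call with a gripper value outside its range is refused whole. The fingers move at their own pace and stop on an object; "force" is the grip in N (left out, the last holds). Time passes only in rows, so rows that repeat a pose let the fingers close. It gives the time, the measured TCP pose, the force, the opening and the grip force at its end, in the units of the state.
- get_obs(): the state, without advancing time (a new reading comes with each control period).
- camera(name): name is "scene" or "top" or "wrist"; returns a dict with "color" (400x640x3 uint8, red, green, blue), "range_z" (400x640 float32, m along the optical axis (not along the pixel's ray), 0 where there is no reading), "fx", "fy", "cx", "cy" (pixels), "R" (3x3) and "t" (3): a world point X has camera coordinates R X + t; the wrist camera has in their place "tool_from_camera" (4x4, takes a point from camera to tool coordinates, whose origin is the TCP and whose axes are the flange's). Camera axes: x right, y down, z forward; pixel columns grow to the right and rows downward; lengths in m; the calibration is good to about 2 mm. A picture is of the moment at which its call begins: read the wrist's pose just before it.
- hand_in(): hands the job in; it is judged then, once.
The state is a dict: "clock": time; "joint_pos": joint angles; "joint_velocities": joint speeds; "tau": joint torques, N m; "position": TCP position; "ee_rot": TCP orientation; "ft_force": force on the tool from outside, world axes, zero at the start; "torque": the same for the moment, N m; "grip_width": opening from 0.0 (shut) to 1.0 (fully open); "grasp_force": force on a finger pad.
Only numpy, scipy, OpenCV 4.12 (cv2) and the standard library are available. Lean on these libraries where they do the work, as an engineer would, in place of code of your own. Each camera call takes 0.05 s, during which the arm holds its last target. There are 200 camera calls.

### The job

Let the small carton of staples out of the two-lane gravity dispenser: with the fingertips press down the paddle of the carton's own lane, at the dispenser's high end, and keep it down until the carton has slid all the way down into the tray, then let go so that the gate drops shut again. Leave the glue stick shut in its lane, do not touch or pick up the carton, and leave the other things on the worktop where they are.

Things in the scene. Friction and masses are not known exactly. Their poses are not given: they have to be found in the camera images.
- feeder: Grey two-lane gravity dispenser, fixed, 290 x 146 mm, 175 mm high. Origin on the worktop; +x up the lanes to the high end, +y across, z up. Lanes 46 mm wide at y = +0.027 (a) and -0.027 (b), walls 24 mm; slippery bed falls at 32 deg from x = 0.07 to x = -0.036 (z = 0.037), then on at 12 deg as the tray, one bay per lane, to an end wall at x = -0.16 (floor z = 0.011).
- gate_a (a point): Lower edge of lane a's gate: a black plate 42 mm wide and 40 mm high across the lane, holding back what lies behind it. It hangs on the front end of a black rocking bar along the outside of the lane, which pivots at x = 0.041, z = 0.128 in the feeder's frame and has a paddle at its rear end.
- gate_b (a point): The same for lane b's gate.
- rocker_a (a joint): Rocking lever of lane a (the lane on the feeder's +y side), rad: 0 = gate shut (rest), 0.42 = paddle fully down, gate fully up. A spring shuts it again; pressing takes about 3 N at first and 6 N at the stop. The gate clears the carton above about 0.32 rad.
- rocker_b (a joint): The same for lane b (the feeder's -y side).
- paddle_a (a point): Middle of the top face of lane a's black ribbed paddle, 40 x 36 mm, at the high end: in the feeder's frame at x = 0.101, y = +0.048, z = 0.172 at rest. A full press takes it 28 mm down and 13 mm on towards the high end.
- paddle_b (a point): The same for lane b's paddle, in the feeder's frame at x = 0.101, y = -0.048, z = 0.172 at rest; 60 mm free between the two paddles.
- carton: Small closed carton of staples, 38 x 82 x 28 mm, 0.12 kg, lengthwise in either lane against its gate (compare its y in the feeder's frame). Origin: centre of underside; y along its length, z out of its top. About 1 s after its gate lifts it has slid by itself down against the end of the tray: origin at x = -0.117, z = 0.020 in the feeder's frame.
- glue_stick: White glue stick with a grey cap, a cylinder 28 mm across and 82 mm long, lying lengthwise in the other lane behind its gate; it stays there. Origin: underside, below its middle; y along its length.
- stapler: Loose black desk stapler on the front right of the worktop, 38 x 170 x 50 mm, bystander. Origin: centre of its underside.
- mug: Loose mug, 92 mm across and 93 mm high, bystander. Origin: centre of its underside.
- sticky_pad: Loose block of sticky notes, 82 x 82 x 23 mm, near the tray end of the dispenser, bystander. Origin: centre of its underside.
- stamp: Wooden hand stamp, 25 x 53 x 78 mm, beside the dispenser, bystander. Origin: centre of its underside.
- small_clip: Small binder clip, 25 x 14 x 30 mm, beside the dispenser, bystander. Origin: centre of its underside.

How it is judged:
By the outcome, as a careful person would: the job done as asked, in the order asked, and still so for the second after the job is handed in, with the robot touching nothing.
It also fails if it takes over 32 s, if anything falls off the work surface, if the arm or the gripper's body presses on something with over 40 N, if the wrist force passes 120 N, or if a joint passes its speed limit or range.

## Working session

There is one attempt and no reset: what is moved stays moved. The work goes in short steps, Python scripts to look and compute and a tool call to move; the robot and the scene stay as the last step left them, time stands still between calls to the robot, and variables do not carry over. Pictures are saved under pics/ and viewed, at most 10 in all, crops included, and the job is handed in when it is done.

Besides the shell and the picture viewer there is one more tool, called after "Request:" as name(argument=value, ...), one argument or row to a line, values as JSON. move_arm: Moves the arm, as the interface text tells. Its arguments: {"type":"object","properties":{"plan":{"type":"array","items":{"type":"object","properties":{"delta_pos":{"type":"array","items":{"type":"number"}},"turn":{"type":"array","items":{"type":"number"}},"fingers":{"type":"number"}}}},"force":{"type":"number"}},"required":["plan"]}

```bash
mkdir -p pics; cat > h.py <<'E'
import numpy as np,cv2
from workcell import *
def snap(n,f):
    c=camera(n); cv2.imwrite(f'pics/{f}.png',c['color'][:,:,::-1]); np.savez(f'{f}.npz',**c); return c
def pt(c,u,v,z=None):
    z=c['range_z'][v,u] if z is None else z
    p=np.array([(u-c['cx'])/c['fx']*z,(v-c['cy'])/c['fy']*z,z]); return np.array(c['R']).T@(p-c['t'])
E
python3 - <<'E'
from h import *
o=get_obs(); print(o['clock'],o['position'],o['ee_rot'],o['ft_force'],tip_reach)
snap('top','top0');snap('scene','scene0')
E
```

```text
0.0 [0.15746114 0.6044442  0.2095386 ] [ 1.27045523e-01  9.91896654e-01 -6.79035496e-04 -3.73168556e-05] [ 0.27910665 -0.4414101  -0.42036437] 0.011
```

View pics/top0.png

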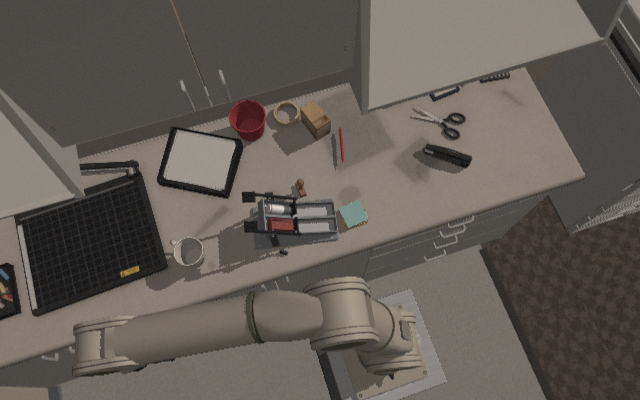

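View pics/scene0.png

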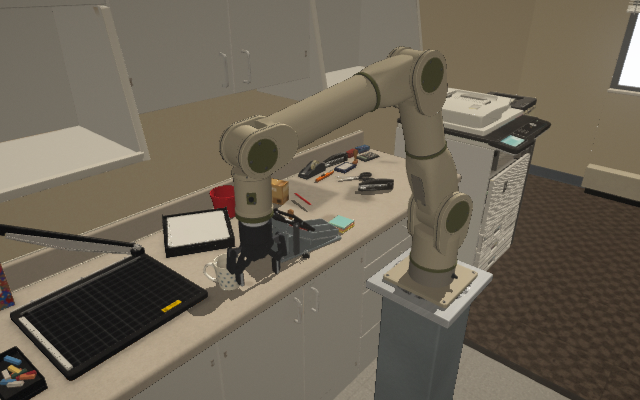

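The top view shows the feeder at about (295,218), with its paddles at the left: (250,197) and (250,227). The red carton sits in the lower lane in the picture (283,226) and the glue stick in the upper lane (277,209). I'll enlarge this area and measure it.

```bash
python3 - <<'E'
from h import *
c=np.load('top0.npz')
im=c['color'][170:270,220:350,::-1]
cv2.imwrite('pics/crop.png',cv2.resize(im,None,fx=6,fy=6,interpolation=cv2.INTER_CUBIC))
for u,v in [(250,197),(250,227),(283,226),(277,209),(188,250),(283,252),(350,215),(300,187),(450,155),(90,345),(310,229)]: print(u,v,pt(c,u,v).round(3))
print(c['R'],c['t'],c['fx'])
E
```

```text
250 197 [0.539 0.244 0.17 ]
250 227 [0.445 0.27  0.174]
283 226 [0.444 0.173 0.09 ]
277 209 [0.502 0.175 0.097]
188 250 [0.488 0.489 0.013]
283 252 [0.384 0.197 0.013]
350 215 [ 0.431 -0.05   0.03 ]
300 187 [0.57  0.079 0.052]
450 155 [ 0.527 -0.45   0.037]
90 345 [0.157 0.608 0.615]
310 229 [0.427 0.091 0.028]
[[-0.31449862 -0.94925082  0.00367444]
 [-0.8839893   0.29146174 -0.36553109]
 [ 0.34590973 -0.11820719 -0.93079188]] [0.16940838 0.48211708 1.59326563] 518.8118381432707
```

View pics/crop.png

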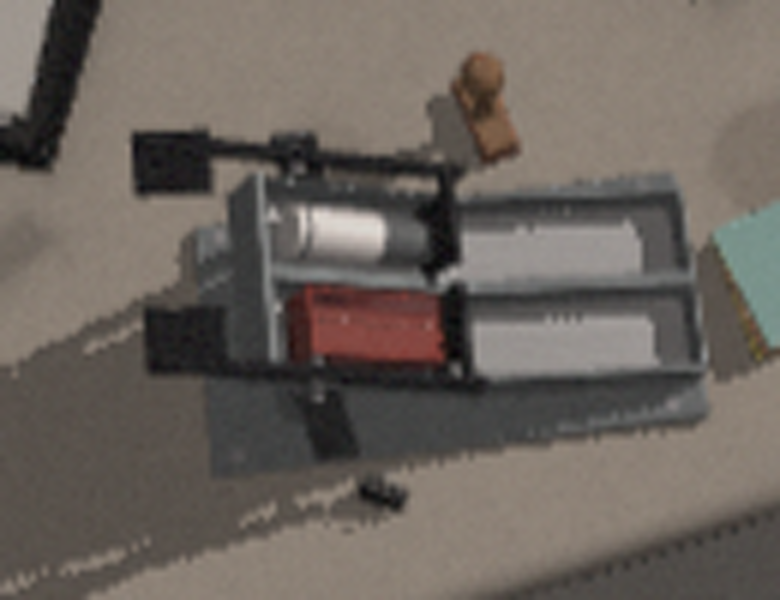

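The crop shows paddle a centred near crop (185,340), which is image (250.8,226.7), and paddle b near crop (172,162), which is image (248.7,197). Next I'll fit the feeder frame from both paddles' depth points.

```bash
python3 - <<'E'
from h import *
c=np.load('top0.npz'); o=get_obs()
from scipy.spatial.transform import Rotation as Ro
P={}
for n,(u0,u1,v0,v1) in dict(a=(242,262,218,236),b=(240,260,188,206)).items():
    q=np.array([pt(c,u,v) for u in range(u0,u1) for v in range(v0,v1) if c['range_z'][v,u]>0 and c['color'][v,u].max()<60])
    q=q[abs(q[:,2]-.172)<.012]; h=np.float32(q[:,:2]); r=cv2.minAreaRect(h); P[n]=np.r_[r[0],q[:,2].mean()]; print(n,len(q),q.mean(0).round(4),r,np.median(q[:,2]))
d=P['a'][:2]-P['b'][:2]; y=d/np.linalg.norm(d); x=np.array([y[1],-y[0]]); org=(P['a'][:2]+P['b'][:2])/2-.101*x
print('dist',np.linalg.norm(d),'x',x,'yaw',np.degrees(np.arctan2(x[1],x[0])),'org',org)
for n,u,v in [('carton',282,226),('glue',277,209),('tray end',336,228)]:
    w=pt(c,u,v); print(n,w.round(3),[(w[:2]-org)@x,(w[:2]-org)@y])
R=Ro.from_quat(o['ee_rot']).as_matrix(); print(R.round(3))
print('toolshift to a', R.T@(np.r_[P['a'][:2],.172]-o['position']), 'feeder x in tool',R.T@np.r_[x,0])
E
```

```text
a 153 [0.446  0.2675 0.1713] ((0.4450945556163788, 0.2642970383167267), (0.04775411635637283, 0.03704109415411949), 71.67129516601562) 0.17129610056926126
b 128 [0.542  0.2492 0.1715] ((0.5422666668891907, 0.24888569116592407), (0.03862965479493141, 0.035184573382139206), 73.74105834960938) 0.17224496080467155
dist 0.09838662932643992 x [0.15664067 0.98765566] yaw 80.98803808438745 org [0.4778599  0.15683814]
carton [0.442 0.176 0.1  ] [np.float64(0.013638947283113257), np.float64(0.03855058948223671)]
glue [0.502 0.175 0.097] [np.float64(0.021978301507100822), np.float64(-0.021240584254848816)]
tray end [0.403 0.008 0.028] [np.float64(-0.1583715092514071), np.float64(0.05045302648313661)]
[[-0.968  0.252 -0.   ]
 [ 0.252  0.968 -0.001]
 [-0.    -0.001 -1.   ]]
toolshift to a [-0.36410488 -0.2566233   0.03793218] feeder x in tool [ 0.09738178  0.99524626 -0.00129616]
```

Paddle a's rectangle includes part of the bar, since it came out 47 mm long instead of 40. I'll recheck the yaw using the bottom edge of the feeder's side, crop (212,475) to (705,415).

```bash
python3 - <<'E'
from h import *
c=np.load('top0.npz')
def ray(u,v,h):
    C=-c['R'].T@c['t']; d=c['R'].T@np.array([(u-c['cx'])/c['fx'],(v-c['cy'])/c['fy'],1]); return (C+d*(h-C[2])/d[2])
def px(a,b): return 220+(a+.5)/6-.5,170+(b+.5)/6-.5
A=ray(*px(212,475),.0);B=ray(*px(705,415),.0); d=A-B; print(A,B,np.linalg.norm(d),np.degrees(np.arctan2(d[1],d[0])))
for n,k in dict(a=[(146,308),(224,308),(222,362),(146,372)],b=[(133,132),(208,130),(212,190),(136,194)]).items():
    print(n,np.array([ray(*px(*q),.172)[:2] for q in k]).round(4).tolist())
yaw=np.arctan2(d[1],d[0])
for yaw in (yaw,np.radians(76)):
  x=np.array([np.cos(yaw),np.sin(yaw)]);y=np.array([-x[1],x[0]])
  o1=(A[:2]+B[:2])/2-x*(-.015)-y*.073; print('org',o1,'pa',o1+.101*x+.048*y,'pb',o1+.101*x-.048*y)
E
```

```text
[0.42747401 0.28131571 0.        ] [0.37501521 0.01342995 0.        ] 0.27297381476970695 78.92024483211148
a [[0.4694, 0.2821], [0.4571, 0.245], [0.4302, 0.2535], [0.437, 0.2908]]
b [[0.5633, 0.2638], [0.5523, 0.227], [0.52, 0.2338], [0.53, 0.2711]]
org [0.47576656 0.14806445] pa [0.44807095 0.25640628] pb [0.54228157 0.23795746]
org [0.47570503 0.14426697] pa [0.45356494 0.25387908] pb [0.54671333 0.23065458]
```

Units first: shifts go in shares of 0.4 m and turns go in shares of 2 pi rad. So -0.366 m is -0.915, -0.2525 m is -0.6313.

Request:
move_arm(
  plan=[
    {"delta_pos": [0,0,-0.125],"turn": [0,0,0],"fingers": 1},
    {"delta_pos": [-0.1125,-0.0775,-0.125],"turn": [0,0,0],"fingers": 1},
    {"delta_pos": [-0.225,-0.155,-0.125],"turn": [0,0,0],"fingers": 1},
    {"delta_pos": [-0.3375,-0.2325,-0.125],"turn": [0,0,0],"fingers": 1},
    {"delta_pos": [-0.45,-0.31,-0.125],"turn": [0,0,0],"fingers": 1},
    {"delta_pos": [-0.5625,-0.3875,-0.125],"turn": [0,0,0],"fingers": 1},
    {"delta_pos": [-0.675,-0.465,-0.125],"turn": [0,0,0],"fingers": 1},
    {"delta_pos": [-0.7875,-0.5425,-0.125],"turn": [0,0,0],"fingers": 1},
    {"delta_pos": [-0.8625,-0.595,-0.125],"turn": [0,0,0],"fingers": 1},
    {"delta_pos": [-0.915,-0.6313,-0.125],"turn": [0,0,0],"fingers": 1},
    {"delta_pos": [-0.915,-0.6313,-0.125],"turn": [0,0,0],"fingers": 1},
    {"delta_pos": [-0.915,-0.6313,-0.125],"turn": [0,0,0],"fingers": 1},
  ],
)

```text
clock: 1.6
position: [0.4474, 0.269, 0.2601]
ee_rot: [0.127, 0.992, 0.0, -0.0]
ft_force: [-0.2, -0.6, 0.2]
grip_width: -0.003
grasp_force: 0.0
```

```bash
python3 - <<'E'
from h import *
o=get_obs(); c=snap('wrist','w1'); print(tip_reach, o['position'],c['tool_from_camera'].round(3),c['fx'],c['cx'],c['cy'])
E
```

```text
0.011 [0.44740195 0.26899786 0.26006517] [[-0.001 -0.952 -0.305  0.078]
 [ 1.    -0.001 -0.     0.001]
 [-0.    -0.305  0.952 -0.164]
 [ 0.     0.     0.     1.   ]] 357.3731757578907 316.88367389720145 196.2908716247303
```

View pics/w1.png

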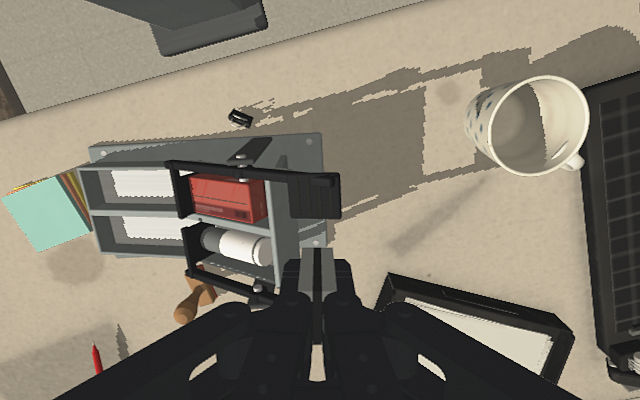

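The wrist view shows paddle a at about (290–340, 172–218), ahead of the closed fingertips at (317,250). The carton is in lane a and the glue stick in lane b. I'll measure the paddle in tool coordinates.

```bash
python3 - <<'E'
from h import *
from scipy.spatial.transform import Rotation as Ro
c=np.load('w1.npz');o=get_obs();T=c['tool_from_camera'];R=Ro.from_quat(o['ee_rot']).as_matrix()
v,u=np.mgrid[160:225,150:350]; z=c['range_z'][160:225,150:350]
p=np.stack([(u-c['cx'])/c['fx']*z,(v-c['cy'])/c['fy']*z,z],-1)@T[:3,:3].T+T[:3,3]
w=p@R.T+o['position']
dark=c['color'][160:225,150:350].max(-1)<75
m=dark&(abs(w[...,2]-.172)<.008)&(u>283)
q=p[m]; r=cv2.minAreaRect(np.float32(q[:,:2])); print(m.sum(),r,'z tool',q[:,2].mean(),'world z',np.median(w[m][:,2]))
ct=np.r_[r[0],q[:,2].mean()]; print('world',R@ct+o['position'])
print('pix cols/rows',u[m].min(),u[m].max(),v[m].min(),v[m].max())
for a in range(170,340,15):
    k=(abs(u-a)<2)&dark&(w[...,2]>.1); 
    if k.any(): print(a,p[k].mean(0).round(4),w[k][:,2].max().round(3), w[k].mean(0).round(3))
E
```

```text
2357 ((-0.0031502535566687584, -0.0016980543732643127), (0.03934263437986374, 0.03581631928682327), 86.45671844482422) z tool 0.08645311882700099 world z 0.17367049803075904
world [0.44982654 0.26684501 0.17365996]
pix cols/rows 286 341 173 218
185 [ 0.0028 -0.1206  0.1594] 0.101 [0.414 0.153 0.101]
200 [ 0.0037 -0.1051  0.1516] 0.112 [0.417 0.168 0.108]
215 [ 0.0047 -0.0886  0.1414] 0.123 [0.42  0.185 0.119]
230 [ 0.0083 -0.071   0.1236] 0.425 [0.421 0.203 0.137]
245 [-0.0013 -0.0599  0.1268] 0.141 [0.433 0.211 0.133]
260 [ 0.0074 -0.0449  0.1145] 0.149 [0.429 0.228 0.146]
275 [ 0.0079 -0.0321  0.1079] 0.157 [0.431 0.24  0.152]
290 [-0.0023 -0.0195  0.0925] 0.172 [0.445 0.25  0.168]
305 [-0.0019 -0.008   0.0865] 0.425 [0.447 0.261 0.174]
320 [-0.      0.003   0.0793] 0.425 [0.448 0.272 0.181]
335 [-0.0014  0.0139  0.0834] 0.179 [0.452 0.282 0.177]
```

The paddle measures 39 x 36 mm at z 0.172–0.174, as specified. Its centre is at tool (-0.003, -0.002, 0.087). I'll go down until just short of contact, then press while following its arc.

Converted, 0.099 m is 0.2475, -0.003 m is -0.0075, 0.06 rad is 0.0095.

Request:
move_arm(
  plan=[
    {"delta_pos": [-0.0075,0,0.1],"turn": [0,0,0.0095],"fingers": 1},
    {"delta_pos": [-0.0075,0,0.1625],"turn": [0,0,0.0095],"fingers": 1},
    {"delta_pos": [-0.0075,0,0.18],"turn": [0,0,0.0095],"fingers": 1},
    {"delta_pos": [-0.0075,0.0025,0.19],"turn": [0,0,0.0095],"fingers": 1},
    {"delta_pos": [-0.0075,0.0075,0.2025],"turn": [0,0,0.0095],"fingers": 1},
    {"delta_pos": [-0.0075,0.015,0.215],"turn": [0,0,0.0095],"fingers": 1},
    {"delta_pos": [-0.005,0.0225,0.2275],"turn": [0,0,0.0095],"fingers": 1},
    {"delta_pos": [-0.005,0.03,0.24],"turn": [0,0,0.0095],"fingers": 1},
    {"delta_pos": [-0.005,0.0325,0.2475],"turn": [0,0,0.0095],"fingers": 1},
    {"delta_pos": [-0.005,0.0325,0.2475],"turn": [0,0,0.0095],"fingers": 1},
    {"delta_pos": [-0.005,0.0325,0.2475],"turn": [0,0,0.0095],"fingers": 1},
  ],
)

```text
clock: 3.02
position: [0.4534, 0.2803, 0.1614]
ee_rot: [0.157, 0.988, 0.0, 0.0]
ft_force: [0.2, 0.6, -0.1]
grip_width: -0.001
grasp_force: 0.0
```

```bash
python3 - <<'E'
from h import *
c=snap('wrist','w2');print(get_obs()['ft_force'])
E
```

```text
[-0.38036403 -0.401704    0.42548671]
```

View pics/w2.png

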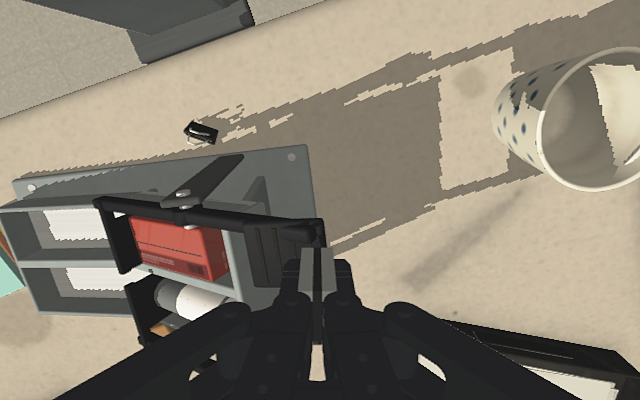

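The wrist picture shows the bar's rear end reaching the fingertips at about (318,235), but the measured force is about zero. I'll check the contact in the top and scene views.

```bash
python3 - <<'E'
from h import *
from scipy.spatial.transform import Rotation as Ro
s=snap('scene','s2')
im=s['color'][195:285,225:355,::-1]
w=np.load('w2.npz')['color'][170:300,80:360,::-1]
a=cv2.resize(im,(780,540),interpolation=cv2.INTER_CUBIC)[:,:]
cv2.imwrite('pics/c2.png',cv2.resize(a,(433,300))); b=cv2.resize(w,(646,300),interpolation=cv2.INTER_CUBIC)
cv2.imwrite('pics/c2.png',np.vstack([np.pad(cv2.resize(a,(433,300)),((0,0),(0,213),(0,0))),b]))
c=np.load('w2.npz');o=get_obs();T=c['tool_from_camera'];R=Ro.from_quat(o['ee_rot']).as_matrix()
for u,v in [(130,208),(160,212),(200,215),(250,221),(280,224),(300,227),(312,232),(318,238),(317,225),(300,245),(285,245),(317,260),(305,265)]:
    z=c['range_z'][v,u];p=T[:3,:3]@np.array([(u-c['cx'])/c['fx']*z,(v-c['cy'])/c['fy']*z,z])+T[:3,3]; print(u,v,p.round(3),(R@p+o['position']).round(3),c['color'][v,u])
E
```

```text
130 208 [ 0.    -0.12   0.053] [0.416 0.166 0.108] [48 48 47]
160 212 [ 0.004 -0.093  0.036] [0.421 0.193 0.125] [50 51 51]
200 215 [ 0.009 -0.063  0.018] [0.426 0.223 0.144] [41 40 40]
250 221 [ 0.015 -0.031 -0.007] [0.43  0.256 0.169] [31 29 31]
280 224 [ 0.015 -0.016 -0.012] [0.434 0.27  0.173] [50 48 49]
300 227 [ 0.016 -0.007 -0.016] [0.436 0.279 0.178] [32 32 33]
312 232 [ 0.013 -0.001 -0.017] [0.44  0.283 0.178] [29 28 29]
318 238 [ 0.01   0.001 -0.015] [0.444 0.285 0.177] [39 38 38]
317 225 [ 0.016  0.001 -0.015] [0.438 0.286 0.177] [28 30 30]
300 245 [ 0.005 -0.007 -0.013] [0.446 0.275 0.175] [51 50 49]
285 245 [ 0.005 -0.014 -0.012] [0.444 0.268 0.173] [52 51 51]
317 260 [ 0.01   0.001 -0.037] [0.444 0.284 0.199] [31 31 30]
305 265 [ 0.011 -0.004 -0.042] [0.442 0.28  0.204] [97 96 92]
```

View pics/c2.png

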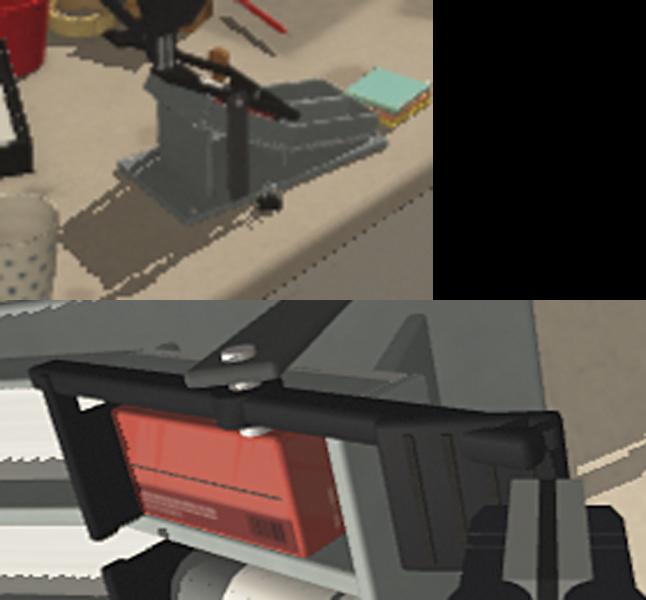

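The paddle is still up at z≈0.174, and the gate and carton haven't moved. The visible fingertips are really at about tool z = -0.027, so they are hovering above the paddle's rear edge. I'll lift, centre over the paddle, and come down slowly watching the force.

Converted, -0.02 m is -0.05, -0.003 m is -0.0075.

Request:
move_arm(
  plan=[
    {"delta_pos": [-0.005,0,-0.05],"turn": [0,0,0],"fingers": 1},
    {"delta_pos": [-0.0075,-0.035,-0.05],"turn": [0,0,0],"fingers": 1},
    {"delta_pos": [-0.0075,-0.035,-0.025],"turn": [0,0,0],"fingers": 1},
    {"delta_pos": [-0.0075,-0.035,0],"turn": [0,0,0],"fingers": 1},
    {"delta_pos": [-0.0075,-0.035,0],"turn": [0,0,0],"fingers": 1},
  ],
)

```text
clock: 3.75
position: [0.4509, 0.2657, 0.1596]
ee_rot: [0.157, 0.988, -0.001, -0.001]
ft_force: [-0.4, -0.1, -0.1]
grip_width: 0.001
grasp_force: 0.0
```

```bash
python3 - <<'E'
from h import *
c=snap('wrist','w3');o=get_obs();print(o['ft_force'],o['grip_width'],o['joint_pos'])
s=snap('scene','s3');t=snap('top','t3')
# scene depth: lowest finger points near tool axis above paddle
v,u=np.mgrid[150:290,200:330]; z=s['range_z'][150:290,200:330]
p=np.stack([(u-s['cx'])/s['fx']*z,(v-s['cy'])/s['fy']*z,z],-1); w=(p-s['t'])@s['R']
m=(abs(w[...,0]-o['position'][0])<.03)&(abs(w[...,1]-o['position'][1])<.03)&(w[...,2]>.14)&(w[...,2]<.26)
for r in range(150,290):
    k=m[r-150]
    if k.any(): print(r,u[r-150][k].min(),u[r-150][k].max(),w[r-150][k].mean(0).round(3))
E
```

```text
[-0.3486666  -0.18390329  0.7991309 ] -0.0024056187946484672 [-0.84997701  0.14217262  0.25181499  1.8064546  -0.03781741  1.19924491
  0.66947885]
192 285 285 [0.439 0.237 0.255]
193 277 287 [0.44  0.249 0.255]
194 278 287 [0.435 0.255 0.255]
195 270 287 [0.442 0.266 0.252]
196 270 286 [0.443 0.267 0.249]
197 271 288 [0.439 0.265 0.246]
198 271 287 [0.44  0.264 0.241]
199 271 286 [0.442 0.264 0.237]
200 270 286 [0.442 0.267 0.234]
201 271 285 [0.44  0.269 0.232]
202 270 281 [0.443 0.278 0.231]
203 271 281 [0.443 0.275 0.226]
204 270 281 [0.444 0.275 0.222]
205 272 281 [0.446 0.271 0.216]
206 272 281 [0.447 0.27  0.212]
207 272 281 [0.446 0.271 0.209]
208 272 281 [0.446 0.271 0.205]
209 273 281 [0.444 0.271 0.202]
210 273 281 [0.445 0.271 0.198]
211 273 280 [0.446 0.272 0.194]
212 274 279 [0.444 0.274 0.192]
213 275 279 [0.443 0.273 0.188]
214 276 279 [0.449 0.265 0.179]
215 270 281 [0.457 0.267 0.173]
216 271 282 [0.449 0.27  0.173]
217 272 284 [0.44  0.272 0.173]
218 273 284 [0.436 0.274 0.172]
219 275 285 [0.433 0.27  0.168]
220 278 287 [0.432 0.259 0.16 ]
221 281 288 [0.43  0.252 0.154]
222 284 288 [0.43  0.245 0.147]
```

View pics/w3.png

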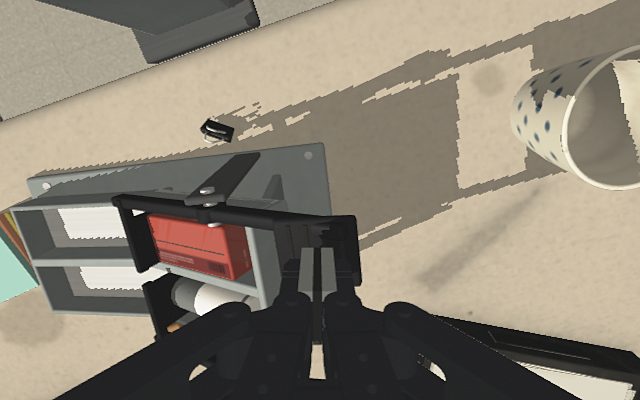

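Two views agree: the fingertips are at z≈0.186 with the TCP at 0.160, so contact is about 12 mm below. The fingers at (317,250) are centred over the paddle, which spans columns 278–357. Pressing now.

Converted, 0.018 m is 0.045, 0.013 m is 0.0325.

Request:
move_arm(
  plan=[
    {"delta_pos": [0,0,0.02],"turn": [0,0,0],"fingers": 1},
    {"delta_pos": [0,0.0025,0.0325],"turn": [0,0,0],"fingers": 1},
    {"delta_pos": [0,0.0075,0.045],"turn": [0,0,0],"fingers": 1},
    {"delta_pos": [0,0.0075,0.045],"turn": [0,0,0],"fingers": 1},
  ],
)

```text
clock: 4.4
position: [0.4529, 0.27, 0.1436]
ee_rot: [0.156, 0.988, 0.001, 0.0]
ft_force: [-0.1, 3.0, 4.1]
grip_width: -0.001
grasp_force: 2.3
```

Contact confirmed at 4 N. I'll press fully.

Converted, 0.02 m is 0.05, 0.018 m is 0.045.

Request:
move_arm(
  plan=[
    {"delta_pos": [0,0.005,0.0125],"turn": [0,0,0],"fingers": 1},
    {"delta_pos": [0,0.0125,0.025],"turn": [0,0,0],"fingers": 1},
    {"delta_pos": [0,0.02,0.0375],"turn": [0,0,0],"fingers": 1},
    {"delta_pos": [0,0.025,0.045],"turn": [0,0,0],"fingers": 1},
    {"delta_pos": [0,0.025,0.05],"turn": [0,0,0],"fingers": 1},
    {"delta_pos": [0,0.025,0.05],"turn": [0,0,0],"fingers": 1},
    {"delta_pos": [0,0.025,0.05],"turn": [0,0,0],"fingers": 1},
  ],
)

```text
clock: 5.28
position: [0.4556, 0.2781, 0.124]
ee_rot: [0.157, 0.988, -0.0, -0.0]
ft_force: [-4.1, -0.6, 10.6]
grip_width: 0.0
grasp_force: 5.0
```

```bash
python3 - <<'E'
from h import *
c=snap('wrist','w4');s=snap('top','t4')
b=cv2.resize(s['color'][170:270,220:350,::-1],(520,400))
cv2.imwrite('pics/c4.png',np.vstack([c['color'][130:330,0:520,::-1],b]))
print(get_obs()['ft_force'])
E
```

```text
[-3.91391436 -1.53121484 10.70389905]
```

View pics/c4.png

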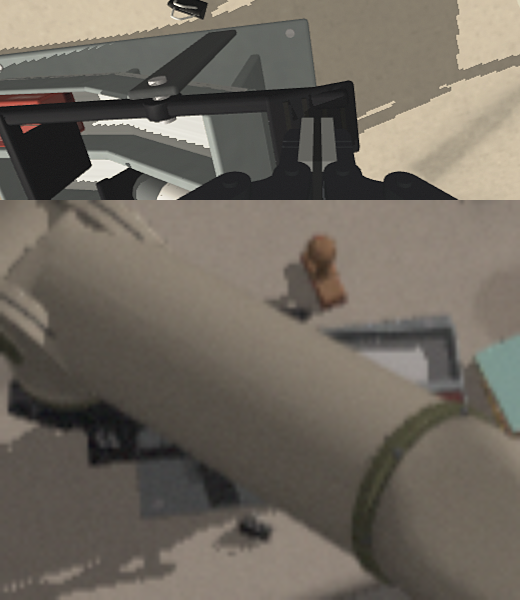

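Gate a is up at the stop (about 10 N), and the carton has passed under it, with its red end at (40,100). I'll hold longer so it comes to rest, then check.

Request:
move_arm(
  plan=[
    {"delta_pos": [0,0,0],"fingers": 1,"turn": [0,0,0]},
    {"delta_pos": [0,0,0],"fingers": 1,"turn": [0,0,0]},
    {"delta_pos": [0,0,0],"fingers": 1,"turn": [0,0,0]},
    {"delta_pos": [0,0,0],"fingers": 1,"turn": [0,0,0]},
    {"delta_pos": [0,0,0],"fingers": 1,"turn": [0,0,0]},
    {"delta_pos": [0,0,0],"fingers": 1,"turn": [0,0,0]},
    {"delta_pos": [0,0,0],"fingers": 1,"turn": [0,0,0]},
    {"delta_pos": [0,0,0],"fingers": 1,"turn": [0,0,0]},
    {"delta_pos": [0,0,0],"fingers": 1,"turn": [0,0,0]},
    {"delta_pos": [0,0,0],"fingers": 1,"turn": [0,0,0]},
  ],
)

```text
clock: 6.62
position: [0.4555, 0.2781, 0.1239]
ee_rot: [0.157, 0.988, -0.0, -0.0]
ft_force: [-4.3, -1.5, 10.6]
grip_width: 0.005
grasp_force: 5.0
```

```bash
python3 - <<'E'
from h import *
from scipy.spatial.transform import Rotation as Ro
o=get_obs();print(o['clock'],o['ft_force'],o['position'])
x=np.array([np.cos(np.radians(78.8)),np.sin(np.radians(78.8))]);y=np.array([-x[1],x[0]])
org=np.array([.4498,.2668])-.101*x-.048*y
def red(c,f):
    im=c['color'].astype(int); m=(im[...,0]>1.8*im[...,1])&(im[...,0]>60)&(c['range_z']>0)
    v,u=np.nonzero(m); z=c['range_z'][m]; p=np.stack([(u-c['cx'])/c['fx']*z,(v-c['cy'])/c['fy']*z,z],-1); w=f(p)
    q=np.c_[(w[:,:2]-org)@x,(w[:,:2]-org)@y,w[:,2]]; q=q[(abs(q[:,0])<.2)&(abs(q[:,1])<.07)]; print(len(q),np.percentile(q,[2,50,98],axis=0).round(3) if len(q) else '')
T=lambda c,o:(lambda p:(p@c['tool_from_camera'][:3,:3].T+c['tool_from_camera'][:3,3])@Ro.from_quat(o['ee_rot']).as_matrix().T+o['position'])
red(np.load('w4.npz'),T(np.load('w4.npz'),o)); c=camera('wrist'); red(c,T(c,o)); s=camera('scene'); red(s,lambda p:(p-s['t'])@s['R'])
E
```

```text
6.625 [-4.30292772 -1.48581675 10.60726984] [0.45554768 0.27810375 0.12392935]
479 [[-0.133  0.011  0.036]
 [-0.1    0.046  0.051]
 [-0.05   0.047  0.108]]
482 [[-0.133  0.011  0.036]
 [-0.1    0.046  0.052]
 [-0.078  0.047  0.058]]
106 [[-0.156  0.013  0.039]
 [-0.111  0.033  0.048]
 [-0.078  0.049  0.057]]
```

The carton spans x = -0.157 to -0.077 (centre -0.117), so it is at rest against the tray end. Releasing now.

Converted, -0.13 m is -0.325, -0.08 m is -0.2.

Request:
move_arm(
  plan=[
    {"delta_pos": [0,-0.005,-0.015],"fingers": 1,"turn": [0,0,0]},
    {"delta_pos": [0,-0.0125,-0.03],"fingers": 1,"turn": [0,0,0]},
    {"delta_pos": [0,-0.0175,-0.05],"fingers": 1,"turn": [0,0,0]},
    {"delta_pos": [0,-0.02,-0.075],"fingers": 1,"turn": [0,0,0]},
    {"delta_pos": [0,-0.02,-0.1125],"fingers": 1,"turn": [0,0,0]},
    {"delta_pos": [0,-0.02,-0.2],"fingers": 1,"turn": [0,0,0]},
    {"delta_pos": [0,-0.02,-0.325],"fingers": 1,"turn": [0,0,0]},
    {"delta_pos": [0,-0.02,-0.325],"fingers": 1,"turn": [0,0,0]},
    {"delta_pos": [0,-0.02,-0.325],"fingers": 1,"turn": [0,0,0]},
    {"delta_pos": [0,-0.02,-0.325],"fingers": 1,"turn": [0,0,0]},
  ],
)

```text
clock: 7.98
position: [0.4528, 0.2706, 0.2523]
ee_rot: [0.157, 0.988, -0.001, -0.001]
ft_force: [-0.4, 0.1, 0.4]
grip_width: -0.003
grasp_force: 0.0
```

```bash
python3 - <<'E'
from h import *
c=snap('wrist','w5');print(get_obs()['ft_force'])
E
```

```text
[-0.5941742  -0.76121127 -0.4850756 ]
```

View pics/w5.png

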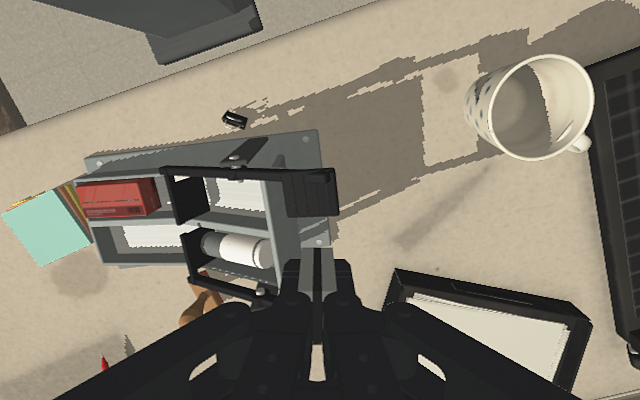

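The carton is in the tray at (118,197). Gate a is shut with its paddle back up at (313,190), the glue stick is still behind gate b at (235,248), and the robot is clear of everything.

```bash
python3 -c "from workcell import *; print(hand_in())"
```

```text
the job is handed in; nothing more can be done
None
```

I handed the job in: the carton of staples is at rest in the tray, its gate has dropped shut, the glue stick is still shut in its lane, and the robot touched nothing but the carton's paddle.

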